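# Swap the open drawer of the painter's chest

### The arm

A 6-joint arm with a two-finger parallel gripper is mounted at the origin on the work surface. World frame = base frame: x ahead of the robot, y to its left, z up, the work surface at z = 0. Lengths are in mm, angles in degrees, forces in N, time in s.
With the tool pointing down it reaches from about 375 to 925 mm from the base axis. Payload 5.7 kg.
Tool frame: the origin (TCP) lies between the finger pads; the fingertips stand 25 mm ahead of it and the grasp point (between the pads) lies 6 mm ahead of it; z points along the fingers, y is the line along which they close (so a half turn about z gives the same grasp; the last joint's range is limited). The gripper opens to 88 mm and grips with 3 to 60 N. Pads are 20 mm wide; open, the fingers measure 115 mm over their backs; the gripper's body (75 mm by 178 mm) begins 61 mm behind the grasp point.
Start: joints at [-73.23, 20.558, 86.54, -0, 72.909, -6.595], TCP at [237.936, -550.77, 219.023] pointing down, gripper open.
Joint ranges: [-170.27, 170.27], [-57.76, 135], [12.27, 136.19], [-55.21, 235.2], [11.17, 155.16], [-170.74, 170.74]. Speed limits (degrees/s): [136.94, 136.94, 180, 180, 180, 180].

### API

Orientations are given as a 3x3 rotation matrix whose columns are the frame's x, y, z axes.
In Python, from bench import get_obs, vision, hand_in gives the robot as it stands. The module is installed in compiled form; this text tells all that it offers.
- The arm moves only by the tool apply_moves, never from a script. Its argument "commands" is a list of rows, each a list of 3 entries, a list of its own where there are three numbers: the finger opening in cm, from 0 to 8.78, then the shift along the tool's x, y, z in cm, then the turn about the tool's z in degrees. In form: [[grip, [tx, ty, tz], roll], ...]. A call has 1 to 8 rows; each row shifts and turns the commanded pose from where the row before left it, along the tool's axes as they then stand; what a row does not reach is not made up. A row lasts 1/8 s, in which the tool goes at most 62.5 mm and 10.7 degrees, less where a joint would pass 70% of its speed; a pose out of reach is approached as far as the arm can. A call is refused whole if a number of a shift passes 6.25 or a number of a turn 10.7, either way. A call with a gripper value outside its range is refused whole. The fingers move at their own pace and stop on an object; the grip force is fixed at half the most. Time passes only in rows, so rows that do not move let the fingers close. It gives the time, the measured TCP pose, the force, the opening and the grip force at its end, in the units of the state.
- get_obs(): the state, without advancing time (a new reading comes with each control period).
- vision.capture(name): name is "scene" or "top" or "wrist"; returns the picture (400x640x3 uint8, red, green, blue); there is no depth.
- vision.calibration(name): a dict with "K" (3x3 intrinsics, pixels), "world_from_camera" (4x4, takes a point from camera to world coordinates). Camera axes: x right, y up, looking along -z (the intrinsics and any distortion apply to the point x, -y, -z); pixel columns grow to the right and rows downward; lengths in mm; the calibration is good to about 2 mm. A picture is of the moment at which its call begins: read the wrist's pose just before it. calibration takes no time and is no camera call; for the wrist camera it gives the pose at the moment of the call.
- hand_in(): hands the job in; it is judged then, once.
The state is a dict: "time": time; "qpos": joint angles; "dq": joint speeds; "joint_efforts": joint torques, N m; "tcp_pos": TCP position; "tool_rot": TCP orientation; "contact_force": force on the tool from outside, world axes, zero at the start; "moment": the same for the moment, N m; "width": finger opening in mm; "finger_force": force on a finger pad.
Only numpy, scipy, OpenCV 4.12 (cv2) and the standard library are available. Lean on these libraries where they do the work, as an engineer would, in place of code of your own. Each camera call takes 0.05 s, during which the arm holds its last target. There are 200 camera calls.

### The job

A narrow drawer of the low wooden chest on the painting table was left pulled out, and the chest's interlock lets only one drawer be open at a time. Push that drawer fully home, then pull the chest's widest drawer open by at least 6 cm, and let go of it.

Things in the scene. Friction and masses are not known exactly. Their poses are not given: they have to be found in the camera images.
- handle_left (a point): middle of the left drawer's level brass bar handle: 60 mm long, 10 mm thick, centreline 45 mm out from the drawer front (40 mm free gap behind it), 88 mm above the table, 27 mm below the chest's top; an 8 mm post at each end. Axes, those of the chest: x from the front into the chest (the way to push it shut), y along the bar to the left, z up. The drawer is 92 mm wide and starts pulled out
- handle_wide (a point): middle of the wide drawer's bar handle: 90 mm long, otherwise as the left one (10 mm thick, 45 mm out from the front, 88 mm above the table, same axes; the drawer opens to -x). This drawer is 140 mm wide, the rightmost of the three seen from the robot, and starts shut. The middle drawer (92 mm, with a 60 mm handle) is shut and not needed
- drawer_left (a joint): how far the left drawer is pulled out, in m: 0 fully home (hard stop), 0.10 outer stop; starts at 0.045 to 0.08. Drag about 2 N; it stays where it is left. The chest is a fixed wooden box, 220 mm deep, 364 wide, 115 high, fronts towards the robot, turned up to 12 degrees; its three drawers lie side by side in one row
- drawer_wide (a joint): how far the wide drawer is pulled out, in m: 0 fully home, 0.10 outer stop; drag about 2 N, stays where it is left. While another drawer is open the interlock stops it after about 5 mm of play; it is free once the others are home

How it is judged:
By the outcome, as a careful person would: the job done as asked, in the order asked, and still so for the second after the job is handed in, with the robot touching nothing.
It also fails if it takes over 38 s, if anything falls off the work surface, if the arm or the gripper's body presses on something with over 40 N, if the wrist force passes 120 N, or if a joint passes its speed limit or range.

## Working session

There is one attempt and no reset: what is moved stays moved. The work goes in short steps, Python scripts to look and compute and a tool call to move; the robot and the scene stay as the last step left them, time stands still between calls to the robot, and variables do not carry over. Pictures are saved under pics/ and viewed, at most 10 in all, crops included, and the job is handed in when it is done.

Besides the shell and the picture viewer there is one more tool, called after ">>>" as name(argument=value, ...), one argument or row to a line, values as JSON. apply_moves: Moves the arm, as the interface text tells. Its arguments: {"type":"object","properties":{"commands":{"type":"array","items":{"type":"array"}}},"required":["commands"]}

```bash
mkdir -p pics; python3 - <<'E'
from bench import get_obs, vision
import cv2, numpy as np
o=get_obs(); print(o['time'],o['tcp_pos'],o['tool_rot'],o['width'])
for n in('scene','top'):
    c=vision.calibration(n); print(n,np.round(c['K'],1).tolist(),np.round(c['world_from_camera'],3).tolist(),[k for k in c])
    cv2.imwrite(f'pics/{n}1.png',vision.capture(n)[:,:,::-1])
E
```

```text
0.0 [ 237.71621686 -550.13018132  218.20714868] [[ 9.18016336e-01  3.96542175e-01 -5.56539210e-04]
 [ 3.96542521e-01 -9.18014671e-01  1.75871183e-03]
 [ 1.86492252e-04 -1.83521765e-03 -9.99998299e-01]] 88.22068286059708
scene [[430.6, 0.0, 323.5], [0.0, 430.6, 201.0], [0.0, 0.0, 1.0]] [[-0.267, -0.828, 0.494, 1033.497], [0.964, -0.221, 0.15, 156.349], [-0.015, 0.516, 0.857, 708.368], [0.0, 0.0, 0.0, 1.0]] ['K', 'world_from_camera']
top [[363.8, 0.0, 322.6], [0.0, 363.8, 195.8], [0.0, 0.0, 1.0]] [[0.009, 0.994, -0.113, 590.782], [-1.0, 0.009, -0.006, 33.433], [-0.005, 0.113, 0.994, 737.427], [0.0, 0.0, 0.0, 1.0]] ['K', 'world_from_camera']
```

View pics/top1.png

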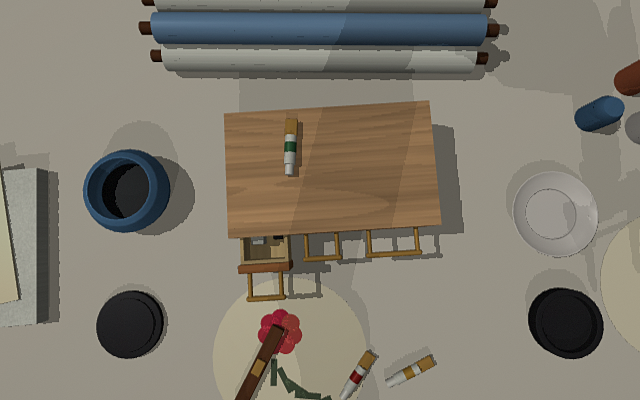

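View pics/scene1.png

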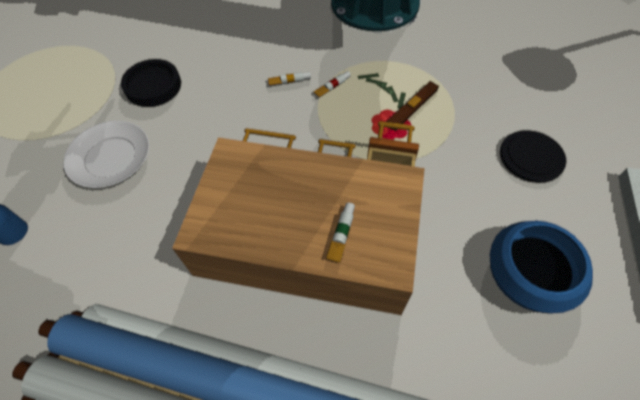

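The top view shows the chest with front edge (229,238)–(441,224), the left drawer open with its handle near (267,298), and the wide handle near (395,254). A paint tube lies on the chest and a brush or palette lies in front. I'll enlarge the front.

```bash
python3 - <<'E'
import cv2
a=cv2.imread('pics/top1.png')[215:315,220:450]
cv2.imwrite('pics/top1c.png',cv2.resize(a,None,fx=3.4,fy=3.4,interpolation=cv2.INTER_CUBIC))
E
```

```text
(no output)
```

View pics/top1c.png

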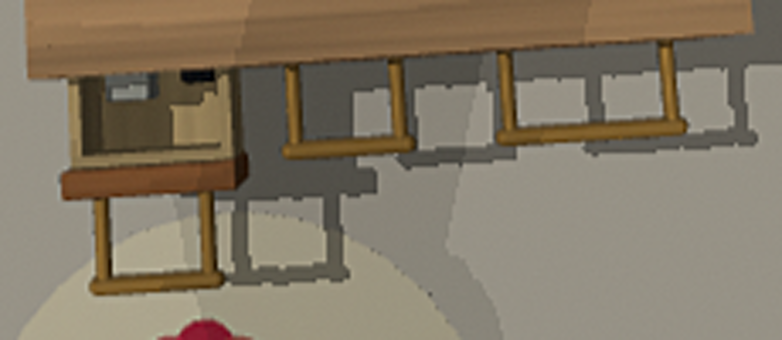

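In the crop, the left handle's ends are at (92,286) and (222,279), and the wide handle's at (498,135) and (685,126). The chest's top front corners are at (27,77) and (752,34).

```bash
cat > h.py <<'E'
from bench import get_obs, vision
import numpy as np
def pix(n,u,v,z,c=None):
    c=c or vision.calibration(n); K=c['K']; T=c['world_from_camera']
    d=T[:3,:3]@np.array([(u-K[0,2])/K[0,0],-(v-K[1,2])/K[1,1],-1]); p=T[:3,3]
    return p+d*(z-p[2])/d[2]
def crop(u,v,z): return pix('top',220+(u+.5)/3.4-.5,215+(v+.5)/3.4-.5,z)
E
python3 - <<'E'
from h import *
np.set_printoptions(precision=1,suppress=True)
P=dict(L=((92,286),(222,279),88),M=((283,152),(414,143),88),W=((498,135),(685,126),88),C=((27,77),(752,34),115))
for k,(a,b,z) in P.items():
    A=crop(*a,z);B=crop(*b,z);d=A-B
    print(k,A,B,'mid',(A+B)/2,'len',np.linalg.norm(d),'ang',np.degrees(np.arctan2(-d[0],d[1])))
for uv in((224,112),(429,100)): print(pix('top',*uv,115))
E
```

```text
L [482.7 168.2  88. ] [486.8 101.6  88. ] mid [484.8 134.9  88. ] len 66.71933087126023 ang 3.585907927265318
M [551.4  71.3  88. ] [556.6   3.5  88. ] mid [554.   37.4  88. ] len 68.06048811653015 ang 4.426614800134639
W [561.1 -40.1  88. ] [ 566.7 -137.    88. ] mid [563.9 -88.5  88. ] len 97.08709110903887 ang 3.266795220433981
C [588.8 198.5 115. ] [ 613.6 -164.4  115. ] mid [601.2  17.  115. ] len 363.7632771227753 ang 3.9025562600930956
[809.1 213.4 115. ]
[ 833.8 -149.5  115. ]
```

>>> apply_moves(
  commands=[
    [4.4,[0,0,0],-10.1],
    [4.4,[0,0,0],-10.1],
    [4.4,[0,0,0],-10.1],
    [4.4,[0,0,0],-10.1],
    [4.4,[0,0,0],-10.1],
    [4.4,[0,0,0],-10.0],
    [4.4,[0,0,0],-10.0],
  ],
)

```text
time: 0.98
tcp_pos: [237.8, -550.4, 218.5]
tool_rot: [[-0.073, 0.997, -0.0], [0.997, 0.073, 0.001], [0.001, -0.0, -1.0]]
contact_force: [-0.3, -0.1, 0.3]
width: 43.9
finger_force: 0.0
```

>>> apply_moves(
  commands=[
    [4.4,[4.8,2.1,0],0],
    [4.4,[4.8,2.1,0],0],
    [4.4,[4.8,2.1,0],0],
    [4.4,[4.8,2.1,0],0],
    [4.4,[4.8,2.1,0],0],
    [4.4,[4.8,2.1,0],0],
    [4.4,[4.8,2.1,0],0],
  ],
)

```text
time: 1.85
tcp_pos: [362.1, -203.9, 218.9]
tool_rot: [[-0.067, 0.998, 0.0], [0.998, 0.067, 0.0], [0.0, 0.0, -1.0]]
contact_force: [0.7, -0.2, 0.1]
width: 43.8
finger_force: 0.0
```

>>> apply_moves(
  commands=[
    [4.4,[4.8,2.1,0],0],
    [4.4,[4.8,2.1,0],0],
    [4.4,[4.8,2.1,0],0],
    [4.4,[4.8,2.1,0],0],
    [4.4,[4.8,2.1,0],0],
    [4.4,[4.8,2.1,0],0],
    [4.4,[4.3,2.0,0],0],
    [4.4,[0,0,0],0],
  ],
)

```text
time: 2.85
tcp_pos: [486.0, 137.1, 218.8]
tool_rot: [[-0.071, 0.997, 0.0], [0.997, 0.071, 0.001], [0.001, 0.0, -1.0]]
contact_force: [0.5, -0.7, 0.4]
width: 43.9
finger_force: 0.0
```

```bash
python3 - <<'E'
from h import *
import cv2
o=get_obs(); print(o['time'],o['tcp_pos'],o['tool_rot'],o['width'],o['qpos'],o['contact_force'])
c=vision.calibration('wrist'); print(c)
cv2.imwrite('pics/w1.png',vision.capture('wrist')[:,:,::-1])
E
```

```text
2.85 [486.04963341 137.09177067 218.76621901] [[-7.12425710e-02  9.97459002e-01  1.88032838e-04]
 [ 9.97458729e-01  7.12424050e-02  7.76806272e-04]
 [ 7.61436497e-04  2.42896671e-04 -9.99999681e-01]] 43.940537319875695 [7.87704109e+00 1.27288557e+01 9.80726346e+01 4.55875906e-02
 6.91817442e+01 3.77548989e+00] [ 0.53426956 -0.69636264  0.39379004]
{'K': array([[332.7143762 ,   0.        , 314.05781023],
       [  0.        , 332.7143762 , 191.74449491],
       [  0.        ,   0.        ,   1.        ]]), 'world_from_camera': array([[ 9.97469474e-01, -6.81189739e-02, -2.03581497e-02,
         4.79622033e+02],
       [ 7.10914425e-02,  9.52378126e-01,  2.96516293e-01,
         2.18270795e+02],
       [-8.09729196e-04, -2.97213241e-01,  9.54810784e-01,
         3.83927863e+02],
       [ 0.00000000e+00,  0.00000000e+00,  0.00000000e+00,
         1.00000000e+00]])}
```

View pics/w1.png

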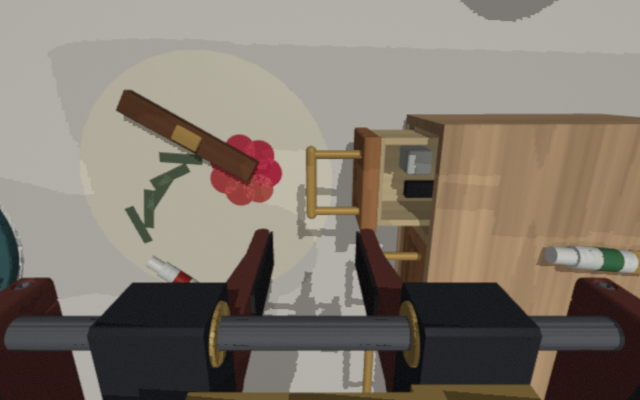

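The wrist view shows the left handle bar from (312,148) to (312,217), between the finger lines, with the drawer front behind it. I'll convert that to world coordinates at z=88.

```bash
python3 - <<'E'
from h import *
o=get_obs();R=o['tool_rot']
A=pix('wrist',311.5,148,88);B=pix('wrist',311.5,217,88);print(A,B,np.linalg.norm(A-B))
m=(A+B)/2;print(m, R.T@(m-o['tcp_pos']))
E
```

```text
[479.67802446 165.37814412  88.        ] [484.17119415  99.31195324  88.        ] 66.21880511433632
[481.9246093  132.34504868  88.        ] [ -2.85628038  -3.26753848 130.60049122]
```

>>> apply_moves(
  commands=[
    [4.4,[-0.3,-0.25,2.5],0],
    [4.4,[0,0,4],0],
    [4.4,[0,0,3.5],0],
    [4.4,[0,0,2.4],0],
    [4.4,[0,0,0],0],
  ],
)

```text
time: 3.52
tcp_pos: [480.7, 129.8, 93.6]
tool_rot: [[-0.066, 0.998, -0.005], [0.998, 0.066, -0.001], [-0.001, -0.005, -1.0]]
contact_force: [0.2, -0.2, 1.4]
width: 44.2
finger_force: 0.0
```

>>> apply_moves(
  commands=[
    [0.8,[0,0,0],0],
    [0.8,[0,0,0],0],
    [0.8,[0,0,0],0],
    [0.8,[0,0,0],0],
    [0.8,[0,0,0],0],
    [0.8,[0,0,0],0],
  ],
)

```text
time: 4.28
tcp_pos: [483.0, 131.3, 95.1]
tool_rot: [[-0.068, 0.998, -0.0], [0.998, 0.068, 0.0], [0.0, -0.0, -1.0]]
contact_force: [0.1, 0.7, 0.6]
width: 7.9
finger_force: 0.0
```

The width is 7.9 mm with no force, but the bar is 10 mm thick, so the fingers missed it. I'll look.

```bash
python3 - <<'E'
from h import *
import cv2
a=vision.capture('wrist'); s=vision.capture('scene')[:,:,::-1]
s=cv2.resize(s[60:210,300:480],None,fx=2.67,fy=2.67,interpolation=cv2.INTER_CUBIC)
cv2.imwrite('pics/w2.png',np.hstack([cv2.resize(a[100:400,120:520,::-1],(480,400)),s[:400]])[:,:800])
E
```

```text
(no output)
```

View pics/w2.png

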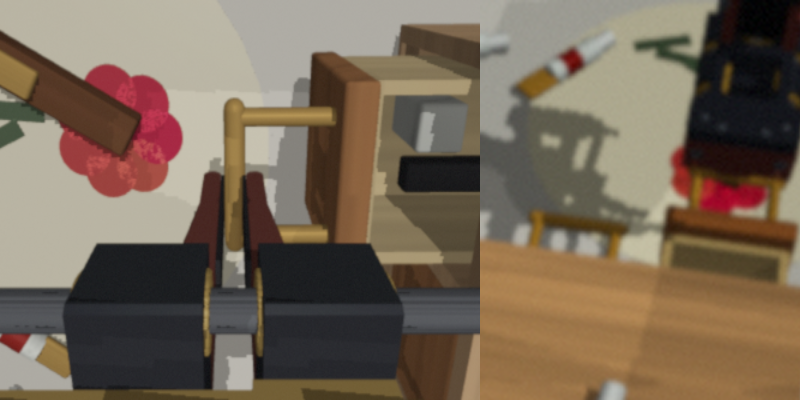

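The fingers straddle the bar near its middle. I'll command full closure to see whether they stop on it.

>>> apply_moves(
  commands=[
    [0,[0,0,0],0],
    [0,[0,0,0],0],
    [0,[0,0,0],0],
  ],
)

```text
time: 4.75
tcp_pos: [483.0, 131.3, 95.1]
tool_rot: [[-0.067, 0.998, -0.0], [0.998, 0.067, 0.0], [0.0, -0.0, -1.0]]
contact_force: [0.1, 0.5, 0.2]
width: 0.1
finger_force: 0.0
```

The fingers closed to zero, so the bar isn't between the pads. I'll look closer.

```bash
python3 - <<'E'
from h import *
import cv2
o=get_obs();c=vision.calibration('wrist')
def proj(p,n,c):
    K=c['K'];T=c['world_from_camera'];q=T[:3,:3].T@(np.array(p)-T[:3,3]);return K[0,0]*q[0]/-q[2]+K[0,2],K[1,1]*-q[1]/-q[2]+K[1,2]
t=o['tcp_pos']
for d in(25,6,0): print(d,proj(t+o['tool_rot'][:,2]*d,'wrist',c),proj(t+o['tool_rot'][:,2]*d,'scene',vision.calibration('scene')))
a=vision.capture('wrist')[:,:,::-1]; s=vision.capture('top')[:,:,::-1]
cv2.imwrite('pics/full3.png',a)
cv2.imwrite('pics/w3.png',np.hstack([cv2.resize(a[160:310,240:390],(400,400),interpolation=cv2.INTER_CUBIC),cv2.resize(s[200:320,210:330],(400,400),interpolation=cv2.INTER_CUBIC)]))
print(o['tcp_pos'],o['tool_rot'])
E
```

```text
25 (np.float64(315.36419361897725), np.float64(226.05567082174298)) (np.float64(392.82712731177185), np.float64(131.9622935828001))
6 (np.float64(315.4547659791964), np.float64(239.41140300071714)) (np.float64(394.07378100051363), np.float64(125.33288565295277))
0 (np.float64(315.48712040754526), np.float64(244.18236269290256)) (np.float64(394.47798751203936), np.float64(123.18341152312512))
[483.00827738 131.30793358  95.06650089] [[-6.74181067e-02  9.97724808e-01 -7.97570281e-05]
 [ 9.97724808e-01  6.74181131e-02  7.97348920e-05]
 [ 8.49305481e-05 -7.41999901e-05 -9.99999994e-01]]
```

View pics/w3.png

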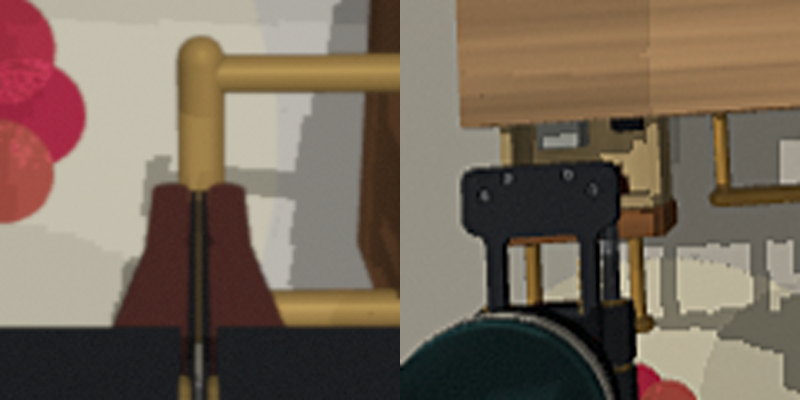

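The closed fingers cover the bar from above, so it lies lower than expected. I'll triangulate its height from the views.

```bash
cat >> h.py <<'E'
def ray(c,u,v):
    K=c['K'];T=c['world_from_camera'];d=T[:3,:3]@np.array([(u-K[0,2])/K[0,0],-(v-K[1,2])/K[1,1],-1]);return T[:3,3],d/np.linalg.norm(d)
def tri(rs):
    A=0;b=0
    for p,d in rs: M=np.eye(3)-np.outer(d,d);A=A+M;b=b+M@p
    x=np.linalg.solve(A,b);return x,[np.linalg.norm((np.eye(3)-np.outer(d,d))@(x-p)) for p,d in rs]
E
python3 - <<'E'
from h import *
c3=vision.calibration('wrist');ct=vision.calibration('top');cs=vision.calibration('scene')
c1=dict(K=c3['K'],world_from_camera=np.array([[ 9.97469474e-01,-6.81189739e-02,-2.03581497e-02,4.79622033e+02],[7.10914425e-02,9.52378126e-01,2.96516293e-01,2.18270795e+02],[-8.09729196e-04,-2.97213241e-01,9.54810784e-01,3.83927863e+02],[0,0,0,1]]))
np.set_printoptions(precision=1,suppress=True)
f=lambda u,v:(220+u/3.4-.35,215+v/3.4-.35)
# left-end top of handle L (tip of bar)
a=ray(c1,311.5,148);b=ray(c3,315,174.5);t=ray(ct,*f(92,286));s=ray(cs,412,126)
print('w1w3',tri([a,b]));print('w1w3top',tri([a,b,t]));print('top,scene',tri([t,s]))
# upper post junction
a=ray(c1,312,154);b=ray(c3,315,187);t=ray(ct,*f(102,284));print(tri([a,b]),tri([a,b,t]))
# chest corners top/scene
print(tri([ray(ct,*f(27,77)),ray(cs,424,166)]),tri([ray(ct,*f(752,34)),ray(cs,219,139)]))
E
```

```text
w1w3 (array([480.7, 163.7,  68.6]), [np.float64(0.11598777890241047), np.float64(0.1159877789023521)])
w1w3top (array([481.1, 167.9,  86.4]), [np.float64(1.1015078679325188), np.float64(0.9485864465214006), np.float64(1.4276820582731942)])
top,scene (array([484.9, 164.8,  99.3]), [np.float64(1.0635049544884028), np.float64(1.0635049544884343)])
(array([481.1, 161.4,  86.7]), [np.float64(0.4316246437953734), np.float64(0.4316246437951846)]) (array([482. , 162.3,  88.6]), [np.float64(0.6134144605305993), np.float64(1.3772475109095168), np.float64(1.9391138530496224)])
(array([588.8, 196.5, 124.4]), [np.float64(0.4536645182322636), np.float64(0.4536645182321969)]) (array([ 613.3, -164.1,  111.4]), [np.float64(1.4750759534675086), np.float64(1.475075953467471)])
```

The bar does triangulate to about 88 mm, but the tips look higher than nominal. I'll open, go 2 cm lower (the body stays at about 130 mm, clear of the 115 mm top) and close again.

>>> apply_moves(
  commands=[
    [4.4,[0,0,0],0],
    [4.4,[0,0,0],0],
    [4.4,[0,0,0],0],
    [4.4,[0,0,0.7],0],
    [4.4,[0,0,0.7],0],
    [4.4,[0,0,0.6],0],
    [4.4,[0,0,0],0],
  ],
)

```text
time: 5.72
tcp_pos: [482.4, 131.2, 74.4]
tool_rot: [[-0.067, 0.998, -0.002], [0.998, 0.067, -0.0], [0.0, -0.002, -1.0]]
contact_force: [-0.2, 0.6, -0.2]
width: 43.9
finger_force: 0.0
```

>>> apply_moves(
  commands=[
    [0.4,[0,0,0],0],
    [0.4,[0,0,0],0],
    [0.4,[0,0,0],0],
    [0.4,[0,0,0],0],
    [0.4,[0,0,0],0],
    [0.4,[0,0,0],0],
  ],
)

```text
time: 6.48
tcp_pos: [483.3, 131.3, 75.2]
tool_rot: [[-0.067, 0.998, 0.0], [0.998, 0.067, 0.0], [0.0, 0.0, -1.0]]
contact_force: [-0.6, -0.2, 1.6]
width: 9.1
finger_force: 30.0
```

The bar is gripped now, at 30 N and about 9 mm width, though probably near the tips. I'll regrip 8 mm deeper. Tip to body is 80 mm, so clearance over the chest top is still ample.

>>> apply_moves(
  commands=[
    [3.0,[0,0,0],0],
    [3.0,[0,0,0],0],
    [3.0,[0,0,0.8],0],
    [0.4,[0,0,0],0],
    [0.4,[0,0,0],0],
    [0.4,[0,0,0],0],
    [0.4,[0,0,0],0],
    [0.4,[0,0,0],0],
  ],
)

```text
time: 7.48
tcp_pos: [483.0, 131.3, 67.0]
tool_rot: [[-0.067, 0.998, -0.0], [0.998, 0.067, 0.0], [0.0, -0.0, -1.0]]
contact_force: [-0.3, -0.7, -3.8]
width: 9.0
finger_force: 30.0
```

>>> apply_moves(
  commands=[
    [0.4,[0,0.4,0],0],
    [0.4,[0,0.8,0],0],
    [0.4,[0,0.9,0],0],
    [0.4,[0,0.9,0],0],
    [0.4,[0,0.9,0],0],
    [0.4,[0,0.8,0],0],
    [0.4,[0,0.6,0],0],
    [0.4,[0,0.3,0],0],
  ],
)

```text
time: 8.48
tcp_pos: [539.3, 135.4, 67.0]
tool_rot: [[-0.067, 0.998, 0.0], [0.998, 0.067, 0.001], [0.001, 0.0, -1.0]]
contact_force: [-1.0, 4.0, -2.0]
width: 9.6
finger_force: 30.0
```

>>> apply_moves(
  commands=[
    [0.4,[0,0.3,0],0],
    [0.4,[0,0.2,0],0],
    [0.4,[0,0.2,0],0],
    [0.4,[0,0,0],0],
  ],
)

```text
time: 8.98
tcp_pos: [545.5, 135.8, 67.0]
tool_rot: [[-0.067, 0.998, -0.001], [0.998, 0.067, 0.0], [0.0, -0.001, -1.0]]
contact_force: [-2.5, 4.7, -2.9]
width: 9.5
finger_force: 30.0
```

>>> apply_moves(
  commands=[
    [0.4,[0,0.2,0],0],
    [0.4,[0,0.1,0],0],
    [0.4,[0,0,0],0],
  ],
)

```text
time: 9.35
tcp_pos: [545.4, 135.8, 66.9]
tool_rot: [[-0.067, 0.998, -0.006], [0.998, 0.067, -0.0], [0.0, -0.006, -1.0]]
contact_force: [-9.0, 4.6, 4.6]
width: 9.5
finger_force: 30.0
```

>>> apply_moves(
  commands=[
    [0.4,[0,0.15,0],0],
    [0.4,[0,0.15,0],0],
    [0.4,[0,0,0],0],
  ],
)

```text
time: 9.72
tcp_pos: [545.3, 135.8, 66.8]
tool_rot: [[-0.068, 0.998, -0.011], [0.998, 0.068, -0.001], [0.0, -0.011, -1.0]]
contact_force: [-15.7, 3.7, 12.4]
width: 9.3
finger_force: 30.0
```

The drawer has stopped after 62.5 mm with force rising, which matches the expected hard stop. I'll relax the command, release, lift and check.

>>> apply_moves(
  commands=[
    [0.4,[0,-0.5,0],0],
    [3.2,[0,0,0],0],
    [3.2,[0,0,0],0],
    [3.2,[0,0,-1.5],0],
    [3.2,[0,0,-4],0],
    [3.2,[0,0,-5],0],
    [3.2,[0,0,-3],0],
    [3.2,[-5.5,-0.5,0],0],
  ],
)

```text
time: 10.72
tcp_pos: [548.9, 82.1, 206.7]
tool_rot: [[-0.072, 0.997, 0.009], [0.997, 0.072, 0.001], [0.0, 0.009, -1.0]]
contact_force: [0.3, -0.6, -0.1]
width: 32.3
finger_force: 0.0
```

>>> apply_moves(
  commands=[
    [4.4,[-5.5,0,0],0],
    [4.4,[-5.5,0,0],0],
    [4.4,[-3,0,0],0],
    [4.4,[0,0,0],0],
  ],
)

```text
time: 11.22
tcp_pos: [555.7, -61.7, 203.3]
tool_rot: [[-0.064, 0.998, 0.002], [0.998, 0.064, -0.001], [-0.001, 0.002, -1.0]]
contact_force: [-0.1, 1.1, -0.0]
width: 44.0
finger_force: 0.0
```

```bash
python3 - <<'E'
from h import *
import cv2
o=get_obs(); print(o['time'],o['tcp_pos'],o['contact_force'],vision.calibration('wrist'))
s=vision.capture('top')[:,:,::-1];w=vision.capture('wrist')[:,:,::-1]
cv2.imwrite('pics/w4.png',w);cv2.imwrite('pics/t4.png',s)
cv2.imwrite('pics/v4.png',np.vstack([cv2.resize(s[215:275,220:450],(782,204),interpolation=cv2.INTER_CUBIC),cv2.resize(w[:290],None,fx=782/640,fy=782/640)]))
E
```

```text
11.225 [555.74476349 -61.71181769 203.25372544] [-0.08345458  1.11082457 -0.01550865] {'K': array([[332.7143762 ,   0.        , 314.05781023],
       [  0.        , 332.7143762 , 191.74449491],
       [  0.        ,   0.        ,   1.        ]]), 'world_from_camera': array([[ 9.97958188e-01, -6.07324961e-02, -1.97742198e-02,
         5.49661719e+02],
       [ 6.38666363e-02,  9.52323814e-01,  2.98329360e-01,
         1.98052612e+01],
       [ 7.13173786e-04, -2.98983140e-01,  9.54258127e-01,
         3.68276704e+02],
       [ 0.00000000e+00,  0.00000000e+00,  0.00000000e+00,
         1.00000000e+00]])}
```

View pics/v4.png

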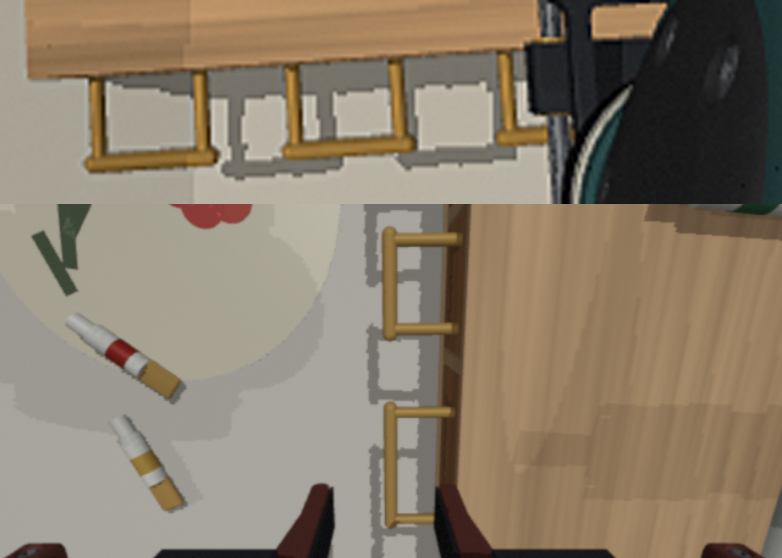

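In the top view the left bar, (86,164)–(215,156), now lines up with the middle one, so the left drawer is home. In the wrist view the wide bar runs from (319,163) to (319,263).

```bash
python3 - <<'E'
from h import *
o=get_obs();R=o['tool_rot'];print(o['tcp_pos'],R)
for z in(70,88):
    A=pix('wrist',319,163,z);B=pix('wrist',319,262.5,z);m=(A+B)/2
    print(A,B,np.linalg.norm(A-B),R.T@(m-o['tcp_pos']))
print(R.T@(np.array([563.9,-88.5,88])-o['tcp_pos']))
E
```

```text
[555.20852311 -59.18824438 202.81194424] [[-6.64361656e-02  9.97790361e-01  7.94735314e-04]
 [ 9.97790641e-01  6.64359283e-02  3.21380620e-04]
 [ 2.67871506e-04  8.14330755e-04 -9.99999633e-01]]
[557.82387099 -42.87641186  70.        ] [ 565.03106774 -144.57687112   70.        ] 101.95551529339457 [-34.91082889   3.8024613  132.80573788]
[557.29446033 -38.95093977  88.        ] [ 564.06619867 -134.50666313   88.        ] 95.7953689318686 [-27.87399079   3.5365383  114.80739968]
[-29.85517869   6.63142327 114.80938924]
```

>>> apply_moves(
  commands=[
    [3.4,[-2.9,0.4,0],0],
    [3.4,[0,0,4],0],
    [3.4,[0,0,4],0],
    [3.4,[0,0,3],0],
    [3.4,[0,0,1.8],0],
    [3.4,[0,0,0.7],0],
    [3.4,[0,0,0],0],
  ],
)

```text
time: 12.2
tcp_pos: [561.1, -87.1, 67.2]
tool_rot: [[-0.068, 0.998, -0.0], [0.998, 0.068, 0.0], [0.0, -0.0, -1.0]]
contact_force: [-0.4, -0.5, 0.3]
width: 34.0
finger_force: 0.0
```

>>> apply_moves(
  commands=[
    [0.4,[0,0,0],0],
    [0.4,[0,0,0],0],
    [0.4,[0,0,0],0],
    [0.4,[0,0,0],0],
    [0.4,[0,0,0],0],
  ],
)

```text
time: 12.82
tcp_pos: [561.5, -88.1, 67.7]
tool_rot: [[-0.067, 0.998, 0.001], [0.998, 0.067, -0.0], [-0.0, 0.001, -1.0]]
contact_force: [0.5, 0.2, 6.7]
width: 9.0
finger_force: 30.0
```

Gripped. Next is the pull, about 8 cm, along tool -y.

>>> apply_moves(
  commands=[
    [0.4,[0,-0.3,0],0],
    [0.4,[0,-0.6,0],0],
    [0.4,[0,-0.7,0],0],
    [0.4,[0,-0.7,0],0],
    [0.4,[0,-0.7,0],0],
    [0.4,[0,-0.7,0],0],
    [0.4,[0,-0.7,0],0],
    [0.4,[0,-0.7,0],0],
  ],
)

```text
time: 13.82
tcp_pos: [510.6, -91.9, 67.6]
tool_rot: [[-0.067, 0.998, 0.002], [0.998, 0.067, -0.001], [-0.001, 0.002, -1.0]]
contact_force: [1.3, -0.4, 6.4]
width: 9.0
finger_force: 30.0
```

>>> apply_moves(
  commands=[
    [0.4,[0,-0.7,0],0],
    [0.4,[0,-0.7,0],0],
    [0.4,[0,-0.7,0],0],
    [0.4,[0,-0.5,0],0],
    [0.4,[0,-0.3,0],0],
    [0.4,[0,0,0],0],
  ],
)

```text
time: 14.58
tcp_pos: [481.3, -94.0, 67.6]
tool_rot: [[-0.068, 0.998, 0.001], [0.998, 0.068, -0.001], [-0.001, 0.001, -1.0]]
contact_force: [-0.4, -1.2, 8.2]
width: 9.1
finger_force: 30.0
```

Now release, rise and check.

>>> apply_moves(
  commands=[
    [3.2,[0,0,0],0],
    [3.2,[0,0,0],0],
    [3.2,[0,0,0],0],
    [3.2,[0,0,-2],0],
    [3.2,[0,0,-5],0],
    [3.2,[0,0,-5],0],
    [3.2,[0,0,-2],0],
    [3.2,[0,-4,0],0],
  ],
)

```text
time: 15.58
tcp_pos: [444.4, -97.0, 209.2]
tool_rot: [[-0.068, 0.998, 0.006], [0.998, 0.068, -0.002], [-0.003, 0.006, -1.0]]
contact_force: [-0.4, -1.0, -0.3]
width: 31.9
finger_force: 0.0
```

>>> apply_moves(
  commands=[
    [3.2,[-6,-1,0],0],
    [3.2,[-6,0,0],0],
    [3.2,[-6,0,0],0],
    [3.2,[-6,0,0],0],
    [3.2,[-4,0,0],0],
    [3.2,[0,0,0],0],
  ],
)

```text
time: 16.32
tcp_pos: [450.0, -378.9, 206.4]
tool_rot: [[-0.064, 0.998, -0.0], [0.998, 0.064, -0.0], [-0.0, -0.0, -1.0]]
contact_force: [0.6, 0.4, 0.5]
width: 32.3
finger_force: 0.0
```

```bash
python3 - <<'E'
from h import *
import cv2
o=get_obs(); print(o['time'],o['tcp_pos'],o['contact_force'])
cv2.imwrite('pics/t5.png',vision.capture('top')[:,:,::-1])
a=cv2.imread('pics/t5.png')[215:315,220:450]
cv2.imwrite('pics/t5c.png',cv2.resize(a,None,fx=3.4,fy=3.4,interpolation=cv2.INTER_CUBIC))
E
```

```text
16.325 [ 449.97217204 -378.8855759   206.38809125] [0.558289   0.38427933 0.49848599]
```

View pics/t5c.png

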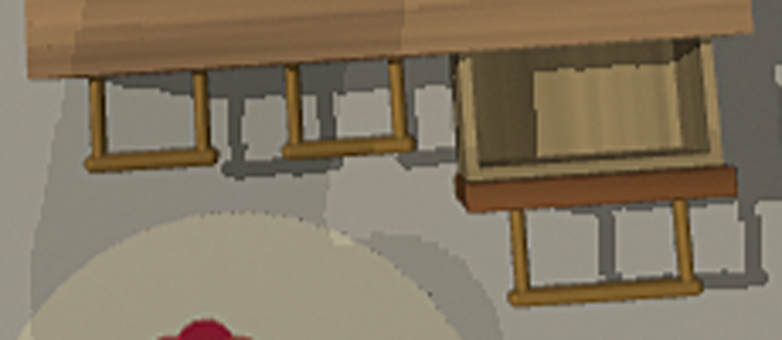

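The left and middle drawers are shut. The wide drawer is open about 8 cm, with its bar now at (510,298)–(700,287), and the robot is clear of everything.

```bash
python3 -c "from bench import hand_in; print(hand_in())"
```

```text
the job is handed in; nothing more can be done
None
```

I pushed the left drawer fully home against its stop, then pulled the wide drawer open about 8 cm and let go of it; the job was handed in at about 16 s with the robot touching nothing.

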